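# Centre the carved bird on its plinth

### The arm

A 7-joint arm with a two-finger parallel gripper is mounted at the origin on a cart in front of the work surface, level with it; the furniture and walls round the work are solid. World frame = base frame: x ahead of the robot, y to its left, z up, the work surface at z = 0. Lengths are in mm, angles in rad, forces in N, time in s.
With the tool pointing down it reaches from about 425 to 950 mm from the base axis. Payload 4.7 kg.
Tool frame: the origin (TCP) lies at the very end of the fingers, on their centre line; the grasp point (between the pads) lies 19 mm behind it (arm.grip_point_offset is the distance from the TCP to the grasp point, in mm); z points along the fingers, y is the line along which they close (so a half turn about z gives the same grasp; the last joint's range is limited). The gripper opens to 87 mm and grips with 3 to 60 N. Pads are 19 mm wide; open, the fingers measure 117 mm over their backs; the gripper's body (75 mm by 190 mm) begins 51 mm behind the grasp point.
Start: joints at [-1.356, 0.469, -0.049, 1.532, 0.024, 1.141, -0.082], TCP at [162.897, 655.068, 222.573] pointing down, gripper open.
Joint ranges: [-2.59, 2.59], [-0.33, 1.99], [-1.39, 1.29], [0.1, 2.45], [-1.04, 4.18], [0.21, 1.99], [-2.66, 2.66]. Speed limits (rad/s): [2.57, 2.57, 3.14, 3.14, 3.14, 3.14, 3.14].

### API

Orientations are given as [roll, pitch, yaw] about the fixed x, y, z axes, in that order (R = Rz(yaw) Ry(pitch) Rx(roll)).
In Python, from bench import arm gives the robot as it stands.
- The arm moves only by the tool carry_out, never from a script. Its argument "deltas" is a list of rows, each a list of 3 entries, a list of its own where there are three numbers: the shift along the tool's x, y, z in m, then the turn, a rotation vector about the tool's x, y, z in rad, then the opening, from 0 (shut) to 1 (fully open). A call has 1 to 10 rows; each row is the pose to reach, as a shift and turn from the pose commanded when the call began, along the tool's axes at that moment; what a row does not reach only later rows make up. A row lasts 1/10 s, in which the tool goes at most 50 mm and 8.59 degrees, less where a joint would pass 70% of its speed; a pose out of reach is approached as far as the arm can. A call with a gripper value outside its range is refused whole. The fingers move at their own pace and stop on an object; "squeeze" is the grip in N (left out, the last holds). Time passes only in rows, so rows that repeat a pose let the fingers close. It gives the time, the measured TCP pose, the force, the opening and the grip force at its end, in the units of the state.
- arm.get_state(): the state, without advancing time (a new reading comes with each control period).
- arm.grab_frame(name): name is "scene" or "top" or "wrist"; returns a dict with "pixels" (480x640x3 uint8, red, green, blue), "camera_matrix" (3x3 intrinsics, pixels), "xyz" and "attitude" of the camera in the world; the wrist camera has in their place "tool_from_camera" (4x4, takes a point from camera to tool coordinates, whose origin is the TCP and whose axes are the flange's). Camera axes: x right, y down, z forward; pixel columns grow to the right and rows downward; lengths in mm; the calibration is good to about 2 mm. A picture is of the moment at which its call begins: read the wrist's pose just before it. There is no depth.
- arm.hand_in(): hands the job in; it is judged then, once.
The state is a dict: "time": time; "joint_pos": joint angles; "joint_velocities": joint speeds; "joint_torque": joint torques, N m; "ee_pos": TCP position; "orientation": TCP orientation; "ft_force": force on the tool from outside, world axes, zero at the start; "wrist_torque": the same for the moment, N m; "gripper_width": finger opening in mm; "grasp_force": force on a finger pad.
Only numpy, scipy, OpenCV 4.12 (cv2) and the standard library are available. Lean on these libraries where they do the work, as an engineer would, in place of code of your own. Each camera call takes 0.05 s, during which the arm holds its last target. There are 200 camera calls.

### The job

The pale wooden bird stands off-centre on its small round plinth, ready to be fixed down. Nudge it with light fingertip taps low on its foot until the foot stands wholly inside the dark ring marked on the plinth, then withdraw. Do not pinch, lift or tip it, and leave the plinths, the dark bird on the other plinth, the wax tin and the black-handled chisel where they are.

Things in the scene. Friction and masses are not known exactly. Their poses are not given: they have to be found in the camera images.
- pale_bird: Pale carved wooden bird figure, 58 mm tall, about 0.12 kg. Flat round foot: disc of 38 mm diameter, 14 mm high; body above it at most 33 mm across, head a 23 mm ball, so an upright finger meets the foot first. Pushed at the foot it slides; pushed above about 20 mm, or touched at the head by a wide gripper, it may tip. Origin: centre of its underside, z up. Starts 17 to 26 mm off its plinth's centre, any direction.
- dark_bird: Dark brown bird figure of the same shape and size, already centred on its own plinth; leave it alone. Origin at the centre of its underside.
- pale_plinth_top (a point): Top face of the white-painted round plinth (30 mm high, 104 mm across the top, 112 mm across the foot, 0.7 kg, loose on the bench) that carries the pale bird. This point is the centre of the top face, which is also the centre of the dark ring (50 mm inner diameter, 55 mm outer, flush) marked there
- dark_plinth_top (a point): Top face of the white-painted round plinth (30 mm high, 104 mm across the top, 112 mm across the foot, 0.7 kg, loose on the bench) that carries the dark bird. This point is the centre of the top face, which is also the centre of the dark ring (50 mm inner diameter, 55 mm outer, flush) marked there
- wax_tin: Open round tin of yellow wax, 61 mm across, 18 mm high, on the bench in front; leave it alone. Origin at the centre of its underside.
- black_chisel: Carving chisel with a dark handle, 198 mm long, lying roughly along y, up to 31 mm high, on the bench behind; leave it alone. Origin at the centre of its underside.
Not all that is in view belongs to the job. What is shaped like the part that bears dark_plinth_top but blue or turquoise is not meant. There is more than one size of the pale_bird; the job needs the middle-sized.

How it is judged:
By the outcome, as a careful person would: the job done as asked, in the order asked, and still so for the second after the job is handed in, with the robot touching nothing.
It also fails if it takes over 40 s, if anything falls off the work surface, if the arm or the gripper's body presses on something with over 40 N, if the wrist force passes 120 N, or if a joint passes its speed limit or range.

## Working session

There is one attempt and no reset: what is moved stays moved. The work goes in short steps, Python scripts to look and compute and a tool call to move; the robot and the scene stay as the last step left them, time stands still between calls to the robot, and variables do not carry over. Pictures are saved under pics/ and viewed, at most 10 in all, crops included, and the job is handed in when it is done.

Besides the shell and the picture viewer there is one more tool, called after ">>>" by a JSON object that holds its "api" and its "payload", one argument or row to a line. carry_out: Moves the arm, as the interface text tells. Its arguments: {"type":"object","properties":{"deltas":{"type":"array"},"squeeze":{"type":"number"}},"required":["deltas"]}

```bash
mkdir -p pics
python3 - <<'E'
from bench import arm
import cv2, json, numpy as np
s=arm.get_state(); print(s['time'],s['ee_pos'],s['orientation'],s['gripper_width'],s['ft_force'])
for n in ['scene','top']:
    f=arm.grab_frame(n); cv2.imwrite(f'pics/{n}0.png',f['pixels'][:,:,::-1])
    print(n,f['camera_matrix'],f['xyz'],f['attitude'])
E
```

```text
0.0 [162.79099501 654.46985933 221.51998914] [-3.13969975e+00  1.05765361e-04  2.89784543e+00] 87.07400048129682 [ 0.73979797 -0.28692393  0.11846541]
scene [[468.61314944   0.         319.44007979]
 [  0.         468.61314944 242.17287905]
 [  0.           0.           1.        ]] [-174.96797008 -530.95744722  539.09450014] [-2.06184334 -0.01526867 -0.91798925]
top [[456.59778749   0.         320.55321571]
 [  0.         456.59778749 236.05462173]
 [  0.           0.           1.        ]] [ 397.38775159   11.72703141 1104.44607786] [-2.99597813  0.02003215 -1.56789705]
```

View pics/scene0.png

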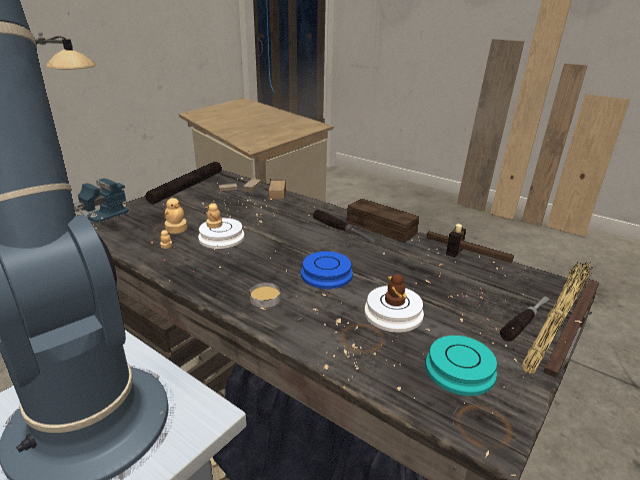

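View pics/top0.png

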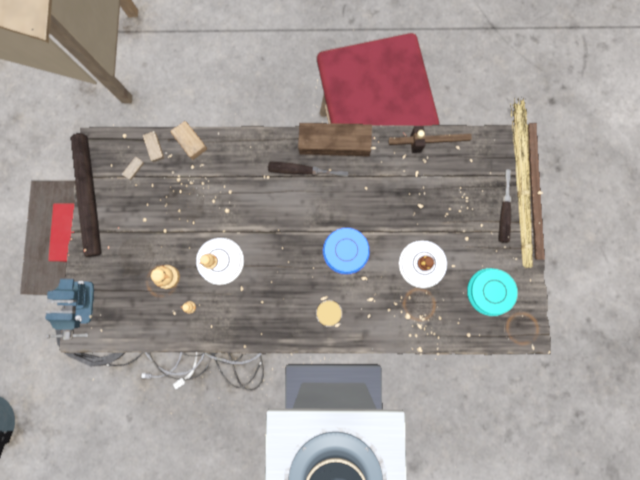

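The pale bird to move is the middle-sized one, at top-view pixel (208,261). It sits on the white plinth at (220,261), displaced to +y. The large bird is at (165,277), the small one at (189,307), and the dark bird's plinth at (423,264).

```bash
cat > h.py <<'E'
from bench import arm
import cv2, numpy as np
from scipy.spatial.transform import Rotation as R
def frame(n):
    s=arm.get_state(); f=arm.grab_frame(n); K=f['camera_matrix']
    if n=='wrist':
        T=np.eye(4);T[:3,:3]=R.from_euler('xyz',s['orientation']).as_matrix();T[:3,3]=s['ee_pos']
        T=T@np.array(f['tool_from_camera'])
    else:
        T=np.eye(4);T[:3,:3]=R.from_euler('xyz',f['attitude']).as_matrix();T[:3,3]=f['xyz']
    return f['pixels'],K,T
def cast(uv,z,K,T):
    uv=np.atleast_2d(uv).astype(float)
    d=np.c_[uv,np.ones(len(uv))]@np.linalg.inv(K).T@T[:3,:3].T
    return (T[:3,3]+d*((z-T[2,3])/d[:,2])[:,None])[:,:2]
def proj(p,K,T):
    q=(np.atleast_2d(p)-T[:3,3])@T[:3,:3]; q=q@K.T; return q[:,:2]/q[:,2:]
E
python3 - <<'E'
from h import *
px,K,T=frame('top')
pts=dict(pl=(220,261),bird=(208,262),big=(165,277),small=(189,308),tin=(329,314),dark=(423,264))
for k,p in pts.items(): print(k,cast(p,30,K,T)[0].round())
s=arm.get_state(); f=arm.grab_frame('wrist'); print(f['camera_matrix'],np.round(f['tool_from_camera'],3))
print(R.from_euler('xyz',s['orientation']).as_matrix().round(3))
E
```

```text
pl [495. 272.]
bird [493. 300.]
big [457. 401.]
small [385. 341.]
tin [372.  14.]
dark [ 489. -207.]
[[358.93682978   0.         317.48651687]
 [  0.         358.93682978 234.11390868]
 [  0.           0.           1.        ]] [[ 0.00000e+00 -9.54000e-01 -3.00000e-01  8.32420e+01]
 [ 1.00000e+00 -0.00000e+00  1.00000e-03  1.35000e-01]
 [-1.00000e-03 -3.00000e-01  9.54000e-01 -1.62144e+02]
 [ 0.00000e+00  0.00000e+00  0.00000e+00  1.00000e+00]]
[[-0.97   0.241 -0.   ]
 [ 0.241  0.97  -0.001]
 [-0.    -0.001 -1.   ]]
```

>>> {"api": "carry_out", "payload": {
  "deltas": [
    [[-0.04,-0.024,0.005],[0,0,0.13],0],
    [[-0.08,-0.049,0.01],[0,0,0.27],0],
    [[-0.12,-0.073,0.015],[0,0,0.4],0],
    [[-0.16,-0.098,0.02],[0,0,0.53],0],
    [[-0.2,-0.122,0.025],[0,0,0.66],0],
    [[-0.24,-0.147,0.03],[0,0,0.8],0],
    [[-0.28,-0.171,0.035],[0,0,0.93],0],
    [[-0.32,-0.196,0.04],[0,0,1.06],0],
    [[-0.4,-0.245,0.05],[0,0,1.327],0],
    [[-0.4,-0.245,0.05],[0,0,1.327],0]
  ]
}}

```text
time: 1.2
ee_pos: [493.3, 318.6, 172.4]
orientation: [3.141, 0.0, 1.565]
ft_force: [0.3, 1.0, 0.5]
gripper_width: 15.0
grasp_force: 0.0
```

Run:
```python
from h import *
px,K,T=frame('wrist'); print(arm.get_state()['ee_pos'].round(1))
cv2.imwrite('pics/w1.png',px[:,:,::-1]); np.savez('w1.npz',K=K,T=T)
print(proj([[493,297,30],[495,272,30]],K,T).round())
```

```text
[499.2 310.6 172.1]
[[318. 244.]
 [320. 270.]]
```

View pics/w1.png

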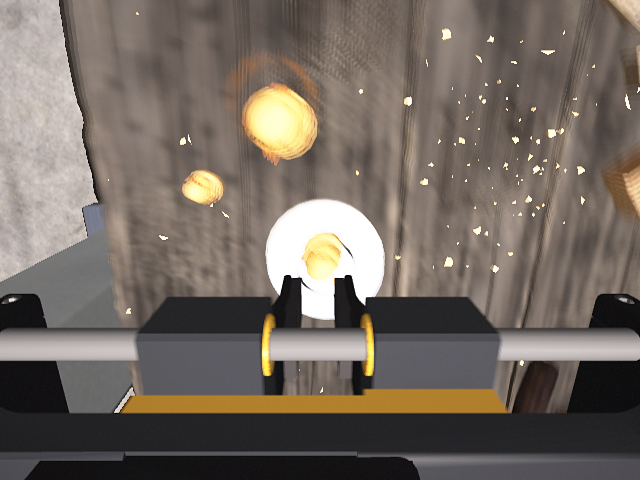

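Bird at (322,257) on the plinth centred near (325,258); the fingers partly hide it and the arm was still settling. I'll step back and look again at rest.

>>> {"api": "carry_out", "payload": {
  "deltas": [
    [[-0.035,0,0],[0,0,0],0],
    [[-0.07,0,0],[0,0,0],0],
    [[-0.07,0,0],[0,0,0],0],
    [[-0.07,0,0],[0,0,0],0],
    [[-0.07,0,0],[0,0,0],0]
  ]
}}

```text
time: 1.75
ee_pos: [491.7, 252.1, 172.6]
orientation: [-3.142, -0.001, 1.573]
ft_force: [-0.2, -0.5, -0.2]
gripper_width: 0.1
grasp_force: 0.0
```

Run:
```python
from h import *
px,K,T=frame('wrist'); s=arm.get_state(); print(s['ee_pos'].round(1),s['orientation'].round(3),s['gripper_width'])
np.savez('w2.npz',K=K,T=T,px=px)
u,v=proj([[494,285,30]],K,T)[0].astype(int); print(u,v)
c=px[v-80:v+80,u-100:u+100,::-1]; cv2.imwrite('pics/w2.png',cv2.resize(c,None,fx=4,fy=4,interpolation=cv2.INTER_CUBIC)[:600])
```

```text
[491.6 252.3 172.5] [-3.142e+00 -1.000e-03  1.573e+00] 0.695973819573851
320 183
```

View pics/w2.png

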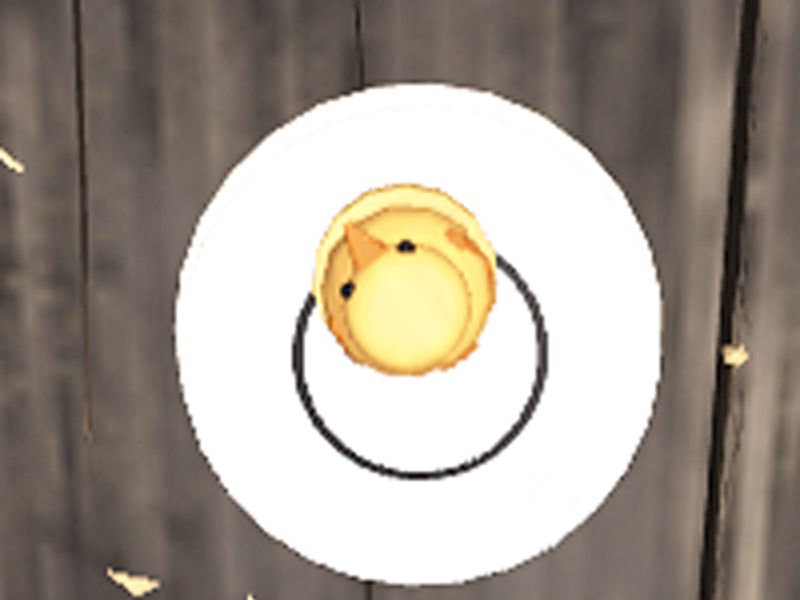

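The view shows the ring centred at crop (420,353) and the foot disc centred near (406,274) with radius about 90. I'll measure both by circle fits.

```bash
cat >> h.py <<'E'
from scipy.optimize import least_squares
def measure(px,K,T,guess=(494,285),save=None):
    u,v=proj([[*guess,30]],K,T)[0]
    hsv=cv2.cvtColor(px,cv2.COLOR_RGB2HSV); H,S,V=cv2.split(hsv)
    # wood of the bird
    m=((H>8)&(H<32)&(S>70)&(V>120)).astype(np.uint8)
    n,lab,st,ce=cv2.connectedComponentsWithStats(m)
    i=max(range(1,n),key=lambda i: st[i,4]*(np.hypot(*(ce[i]-(u,v)))<60))
    b=(lab==i).astype(np.uint8)
    cnt=max(cv2.findContours(b,cv2.RETR_EXTERNAL,cv2.CHAIN_APPROX_NONE)[0],key=len)[:,0]
    # dark ring: thin dark marks near the bird, on white
    near=cv2.circle(np.zeros_like(b),(int(u),int(v)),55,1,-1)
    d=((V<130)&(S<90)).astype(np.uint8)&near&(1-cv2.dilate(b,np.ones((5,5))))
    yy,xx=np.nonzero(d); P=cast(np.c_[xx,yy],30,K,T)
    r=least_squares(lambda c:np.hypot(*(P-c).T)-26.25,P.mean(0),loss='soft_l1'); ring=r.x
    # foot: +y side arc of outline, radius 19 
    F=cast(cnt,37,K,T); c=F.mean(0)
    c0=np.array([F[:,0].mean(),F[:,1].max()-19])
    for _ in range(4):
        A=F[F[:,1]>c0[1]+2]; c0=least_squares(lambda c:np.hypot(*(A-c).T)-19,c0,loss='soft_l1',f_scale=.5).x
    return ring,c0,len(P),np.std(np.hypot(*(P-ring).T)),np.std(np.hypot(*(A-c0).T)),st[i]
E
python3 - <<'E'
from h import *
d=np.load('w2.npz'); ring,foot,*r=measure(d['px'],d['K'],d['T'])
print(ring,foot,foot-ring,np.hypot(*(foot-ring)),r)
E
```

```text
[497.38841032 277.6775507 ] [493.95486816 294.90040004] [-3.43354216 17.22284935] 17.56176959625727 [283, np.float64(0.5533046403390193), np.float64(0.3653112684547718), array([ 298,  149,   46,   48, 1700], dtype=int32)]
```

>>> {"api": "carry_out", "payload": {
  "deltas": [
    [[0.04,-0.003,0],[0,0,-0.1],0],
    [[0.08,-0.005,0],[0,0,-0.194],0],
    [[0.08,-0.005,0],[0,0,-0.194],0],
    [[0.08,-0.005,0.04],[0,0,-0.194],0],
    [[0.08,-0.005,0.07],[0,0,-0.194],0],
    [[0.08,-0.005,0.1],[0,0,-0.194],0],
    [[0.08,-0.005,0.12],[0,0,-0.194],0],
    [[0.08,-0.005,0.134],[0,0,-0.194],0],
    [[0.08,-0.005,0.134],[0,0,-0.194],0],
    [[0.08,-0.005,0.134],[0,0,-0.194],0]
  ]
}}

```text
time: 2.8
ee_pos: [487.3, 331.4, 39.0]
orientation: [3.141, -0.0, 1.765]
ft_force: [0.1, -0.1, -0.1]
gripper_width: 0.5
grasp_force: 0.0
```

Run:
```python
from h import *
s=arm.get_state(); px,K,T=frame('wrist'); s2=arm.get_state(); print(s2['ee_pos'].round(1),s2['orientation'].round(3),s2['ft_force'].round(2))
cv2.imwrite('pics/w3.png',px[60:,:,::-1])
p=np.array([493.95,294.9]);r=np.array([497.39,277.68]);n=(p-r)/np.hypot(*(p-r)); e=s2['ee_pos'][:2]
print('along',(e-r)@n,'side',(e-r)@[n[1],-n[0]])
```

```text
[487.7 331.5  39.6] [ 3.140e+00 -1.000e-03  1.765e+00] [-0.31  1.31 -0.32]
along 54.68448311931468 side 1.0091204006163697
```

View pics/w3.png

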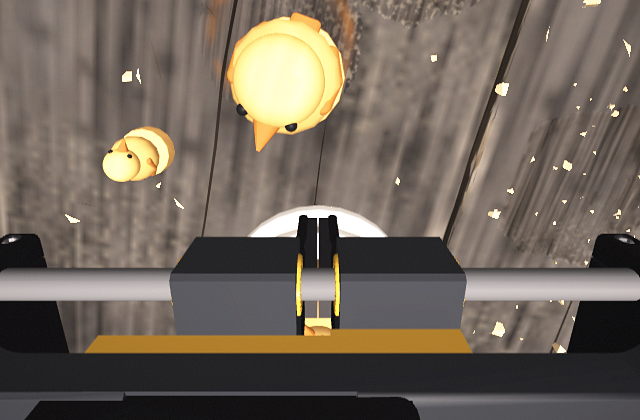

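The finger is poised behind the foot, clear of the neighbours (large bird at (285,75)). Now a slow, short push.

>>> {"api": "carry_out", "payload": {
  "deltas": [
    [[-0.002,-0.001,0.003],[0,0,0],0],
    [[-0.004,-0.001,0.003],[0,0,0],0],
    [[-0.005,-0.001,0.003],[0,0,0],0],
    [[-0.006,-0.001,0.003],[0,0,0],0],
    [[-0.007,-0.001,0.003],[0,0,0],0],
    [[-0.008,-0.001,0.003],[0,0,0],0],
    [[-0.009,-0.001,0.003],[0,0,0],0],
    [[-0.01,-0.001,0.003],[0,0,0],0],
    [[-0.011,-0.001,0.003],[0,0,0],0],
    [[-0.012,-0.001,0.003],[0,0,0],0]
  ]
}}

```text
time: 3.85
ee_pos: [488.4, 319.0, 35.7]
orientation: [3.141, -0.0, 1.765]
ft_force: [0.0, 1.4, 1.0]
gripper_width: 0.7
grasp_force: 0.8
```

>>> {"api": "carry_out", "payload": {
  "deltas": [
    [[-0.001,0,0],[0,0,0],0],
    [[-0.002,0,0],[0,0,0],0],
    [[-0.003,0,0],[0,0,0],0],
    [[-0.004,0,0],[0,0,0],0],
    [[-0.005,0,0],[0,0,0],0],
    [[-0.006,0,0],[0,0,0],0],
    [[-0.007,0,0],[0,0,0],0],
    [[-0.008,0,0],[0,0,0],0],
    [[-0.009,0,0],[0,0,0],0]
  ]
}}

```text
time: 4.75
ee_pos: [489.9, 309.9, 35.5]
orientation: [-3.141, -0.0, 1.765]
ft_force: [0.1, 1.8, 1.1]
gripper_width: 0.5
grasp_force: 0.8
```

>>> {"api": "carry_out", "payload": {
  "deltas": [
    [[0.008,0,0],[0,0,0],0],
    [[0.02,0,0],[0,0,0],0],
    [[0.02,0,0],[0,0,0],0],
    [[0.02,0,-0.04],[0,0,0],0],
    [[0.02,0,-0.08],[0,0,0],0],
    [[0.02,0,-0.12],[0,0,0],0],
    [[0,0,-0.135],[0,0,0],0],
    [[-0.035,0,-0.135],[0,0,0],0],
    [[-0.06,0,-0.135],[0,0,0],0],
    [[-0.06,0,-0.135],[0,0,0],0]
  ]
}}

```text
time: 5.75
ee_pos: [502.3, 245.3, 170.3]
orientation: [-3.141, 0.003, 1.758]
ft_force: [0.3, 1.2, 0.2]
gripper_width: 0.4
grasp_force: 0.0
```

>>> {"api": "carry_out", "payload": {
  "deltas": [
    [[0,0,0],[0,0,0],0],
    [[0,0,0],[0,0,0],0],
    [[0,0,0],[0,0,0],0]
  ]
}}

```text
time: 6.05
ee_pos: [501.1, 252.2, 170.1]
orientation: [-3.141, -0.0, 1.767]
ft_force: [-0.5, -0.1, -0.0]
gripper_width: 0.8
grasp_force: 0.0
```

Run:
```python
from h import *
px,K,T=frame('wrist'); s=arm.get_state(); print(s['ee_pos'].round(1),s['orientation'].round(3),s['time'])
ring,foot,*r=measure(px,K,T)
print(ring,foot,foot-ring,np.hypot(*(foot-ring)),r)
u,v=proj([[494,285,30]],K,T)[0].astype(int)
c=px[v-75:v+75,u-100:u+100,::-1]; cv2.imwrite('pics/w4.png',cv2.resize(c,None,fx=4,fy=4,interpolation=cv2.INTER_CUBIC))
```

```text
[501.1 252.1 170.2] [-3.141 -0.     1.767] 6.1
[497.40210136 277.74851143] [495.10264723 280.84751238] [-2.29945413  3.09900095] 3.8589242289223993 [380, np.float64(0.5122923435923386), np.float64(0.39974894561351376), array([ 296,  166,   45,   49, 1610], dtype=int32)]
```

View pics/w4.png

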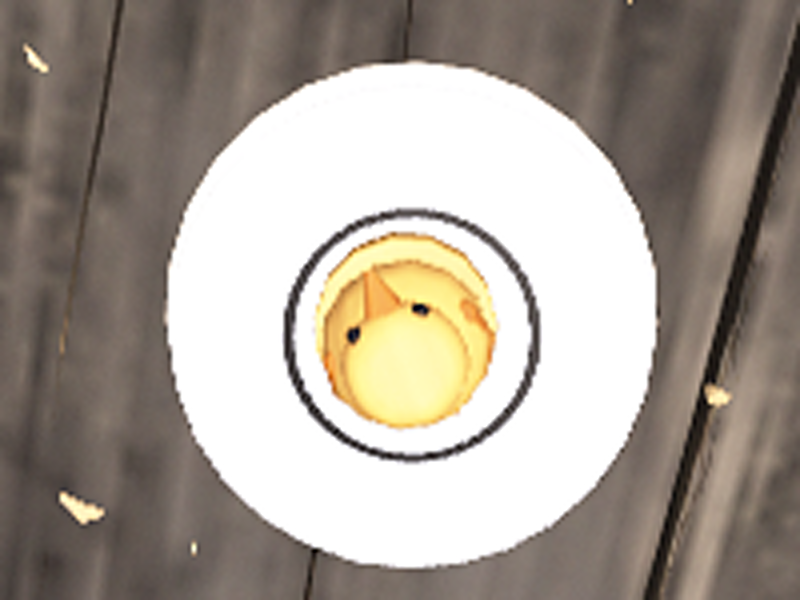

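The foot now stands wholly inside the ring: foot centre at crop (406,323), ring centre at (412,336), with a white gap all round. The plinth has not moved. I'll withdraw upward and hand in.

>>> {"api": "carry_out", "payload": {
  "deltas": [
    [[0,0,-0.04],[0,0,0],0],
    [[0,0,-0.08],[0,0,0],0],
    [[0,0,-0.1],[0,0,0],0],
    [[0,0,-0.1],[0,0,0],0],
    [[0,0,-0.1],[0,0,0],0]
  ]
}}

```text
time: 6.6
ee_pos: [501.1, 251.5, 270.2]
orientation: [-3.141, -0.0, 1.766]
ft_force: [-0.4, -0.7, -0.8]
gripper_width: 0.4
grasp_force: 0.0
```

```bash
python3 -c "
from bench import arm
print(arm.hand_in())"
```

```text
the job is handed in; nothing more can be done
None
```

I slid the pale bird's foot wholly inside the dark ring with one slow push, its centre about 3–4 mm off the ring's centre where 6 mm is allowed; its plinth did not move, nothing else was touched, and I withdrew and handed in at about 6.6 s.

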